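# Open the ratchet desk clamp of a full sharps container

## Robot

A 7-joint arm with a two-finger parallel gripper is mounted at the origin on the work surface. World frame = base frame: x ahead of the robot, y to its left, z up, the work surface at z = 0. Lengths are in m, angles in degrees, forces in N, time in s.
With the tool pointing down it reaches from about 0.4 to 0.85 m from the base axis. Payload 4.5 kg.
Tool frame: the origin (TCP) lies at the very end of the fingers, on their centre line; the grasp point (between the pads) lies 19 mm behind it; z points along the fingers, y is the line along which they close (so a half turn about z gives the same grasp; the last joint's range is limited). The gripper opens to 85 mm and grips with 20 to 120 N. Pads are 22 mm wide; open, the fingers measure 114 mm over their backs; the gripper's body (76 mm by 85 mm) begins 54 mm behind the grasp point. The pads swing forward as they close: fully open they stand 13 mm farther back than shut.
Start: joints at [72.926, 39.483, -11.15, 89.685, 9.013, 51.709, -12.324], TCP at [0.204, -0.591, 0.231] pointing down, gripper open.
Joint ranges: [-172.22, 172.22], [-26.19, 119.32], [-84.43, 86.54], [7.71, 146.69], [-57.33, 237.33], [2.42, 119.75], [-152.13, 152.13]. Speed limits (degrees/s): [147.25, 147.25, 180, 180, 180, 180, 180].

## Interface

Orientations are given as [roll, pitch, yaw] about the fixed x, y, z axes, in that order (R = Rz(yaw) Ry(pitch) Rx(roll)).
In Python, from rig import r, grab_frame, camera_info, models gives the robot as it stands.
- The arm moves only by the tool send_rows, never from a script. Its argument "rows" is a list of rows, each a list of 4 numbers: the shift along the tool's x, y, z in m, then the turn about the tool's z in degrees. A call has 1 to 20 rows; each row shifts and turns the commanded pose from where the row before left it, along the tool's axes as they then stand; what a row does not reach is not made up. A row lasts 1/10 s, in which the tool goes at most 50 mm and 8.59 degrees, less where a joint would pass 70% of its speed; a pose out of reach is approached as far as the arm can. A call is refused whole if a number of a shift passes 0.05 or a number of a turn 8.59, either way. A call with a gripper value outside its range is refused whole. "fingers" is the opening, from 0 (shut) to 1 (fully open), set as the call begins (left out, the last holds). The fingers move at their own pace and stop on an object; "force" is the grip in N (left out, the last holds). Time passes only in rows, so rows that do not move let the fingers close. It gives the time, the measured TCP pose, the force, the opening and the grip force at its end, in the units of the state.
- r.get_obs(): the state, without advancing time (a new reading comes with each control period).
- grab_frame(name): name is "scene" or "top"; returns the picture (480x640x3 uint8, blue, green, red); there is no depth.
- camera_info(name): a dict with "intrinsics" (3x3 intrinsics, pixels), "xyz" and "orientation" of the camera in the world. Camera axes: x right, y up, looking along -z (the intrinsics and any distortion apply to the point x, -y, -z); pixel columns grow to the right and rows downward; lengths in m; the calibration is good to about 2 mm. A picture is of the moment at which its call begins. camera_info takes no time and is no camera call.
- r.job_done(): hands the job in; it is judged then, once.
Trained networks look in the newest picture that a camera, given by its name, has taken for a name from the list of things; names that differ only in an ending like _2 or _b are one class to them, and where a whole thing is asked for, a point or a joint stands for the part that bears it (a point fixed in the world has none). Each returns a list of dicts, best first, with "p" (0 to 1); they miss things now and then, are a little off and sometimes report something else, mostly with a low value. They report only what shows in the picture. A call takes as long as a camera call.
- models.spot_in(camera, query): "bbox" ([left, top, right, bottom] in pixels, round what is visible of it).
The state is a dict: "time_s": time; "joint_positions": joint angles; "qvel": joint speeds; "joint_efforts": joint torques, N m; "eef_pos": TCP position; "tool_rot": TCP orientation; "contact_force": force on the tool from outside, world axes, zero at the start; "moment": the same for the moment, N m; "width": opening from 0.0 (shut) to 1.0 (fully open); "gripper_force": force on a finger pad.
Only numpy, scipy, OpenCV 4.12 (cv2) and the standard library are available. Lean on these libraries where they do the work, as an engineer would, in place of code of your own. Each camera call takes 0.05 s, during which the arm holds its last target. There are 200 camera calls.

## Task

The red sharps container held in the desk clamp is full and is about to be exchanged. Open the clamp for the exchange: press the yellow thumb pad on the blue sliding jaw down to free its ratchet and, keeping it down, push the jaw back along the bar until it is against the end stop; then let go of it and move clear. Leave the container standing where it is, and do not shift or knock over anything else on the desk.

Things in the scene. Friction and masses are not known exactly. Their poses are not given: they have to be found in the camera images.
- clamp: Desk clamp, screwed down: grey base, grey fixed jaw and 112 mm wide cradle at one end, steel bar (26 mm wide, top 48 mm above the desk), grey end stop 64 mm high at the other. Origin on the desk surface, on the centre line. x axis: level along the bar, from fixed jaw to end stop, the way the sliding jaw opens; z up. Fixed jaw's pad at x = -104 mm, end stop's face at x = 206 mm.
- jaw (a joint): How far the blue sliding jaw is back along the bar (clamp's +x), m: 0 = closed on the container, 0.100 = against the end stop; starts at 0 to 0.006. The ratchet bars opening (teeth 6 mm apart: it gives up to 6 mm, then catches) unless the yellow pad is held down; it then slides with 3 N friction plus 8 N per m/s, and stays where it is left. The jaw is 44 mm wide behind its 80 mm wide front plate.
- release (a joint): How far the yellow thumb pad is pressed down into the jaw, m: 0 = up, 0.006 = fully down. Sprung: about 3 N starts it, 8 N holds it fully down. The ratchet is surely free beyond 0.0035. At rest it may stand up to 0.003 down, when the pawl rests on a tooth.
- thumb_pad (a point): Centre of the flat, level top of the yellow thumb pad with black ribs: 42 mm long along the bar, 38 mm wide, 76 mm above the desk when up. On the clamp's centre line, at x = 69 mm plus the jaw value in the clamp's frame; axes as the clamp's. Moves straight down when pressed from above.
- thumb_wall (a point): Upright blue wall of the sliding jaw behind the yellow pad, on its end stop side: middle of the upper edge of the face that looks to the pad. The face is square to the bar, 44 mm wide, 23 mm from the pad's centre, its top 96 mm above the desk (20 mm above the pad when up); wall 14 mm thick. A fingertip holding the pad down can push here along the clamp's x to move the jaw. Axes as the clamp's.
- bin: The full sharps container: a red plastic box, 86 mm square below and 96 mm above, with a pale pink rim (110 mm square) and lid, 137 mm high, about 0.4 to 0.8 kg, standing loose in the cradle between the two jaws with a few millimetres of play. Origin: centre of its underside, 5 mm above the desk.
- spare_bin: The empty spare sharps container, just like the other, standing elsewhere on the desk. Origin: centre of its underside.
- lancets_a: Rack of lancets: pale box 110 x 70 mm, 50 mm high, topped with red caps, beside the clamp on the robot's side. Origin: centre of its underside, x along its length.
- lancets_b: A second such rack, on the far side of the clamp.
- cup: Clear plastic cup, 86 mm across and 110 mm high, standing on the far side of the clamp, near the container. Origin: centre of its underside.
- pump: Pump bottle with a red label and a black pump, 70 mm across, 196 mm high. Origin: centre of its underside.
- canister: Lidded steel canister, 92 mm across, 118 mm high. Origin: centre of its underside.
- test_tray: White tray of test cassettes, 170 x 120 mm, 18 mm high. Origin: centre of its underside.

How it is judged (in metres and radians):
On the way, in this order (a step that is already met when the one before it is completed fails the run):
1. the yellow thumb pad is pressed down far enough to free the ratchet (more than 3.5 mm) (value of joint release above 0.0035 m), for 0.05 s.
2. the jaw is pushed back to within 4 mm of the end stop (value of joint jaw above 0.096 m), for 0.2 s.
At the end, for the whole second after the job is handed in: The sliding jaw rests within 4 mm of the end stop with the thumb pad let go; the full container stands upright within 15 mm of where it stood, and all other things within 30 mm (value of joint jaw above 0.096 m and value of joint release below 0.0035 m and velocity of joint jaw between -0.005 and 0.005 m/s and distance of bin from where it was at the start of the episode below 0.015 m and angle between bin's own z axis and vertical below 0.12 rad and linear speed of bin below 0.01 m/s and distance of each of spare_bin, lancets_a, lancets_b, cup, pump, canister, test_tray from where it was at the start of the episode below 0.03 m); the robot touches nothing.
It fails at once if the full container is shifted more than 15 mm, tipped or lifted (distance of bin from where it was at the start of the episode above 0.015 m or angle between bin's own z axis and vertical above 0.12 rad).
It fails at once if another thing on the desk is shifted more than 30 mm (distance of any of spare_bin, lancets_a, lancets_b, cup, pump, canister, test_tray from where it was at the start of the episode above 0.03 m).
It fails at once if another thing on the desk is knocked over (angle between any of spare_bin, lancets_a, lancets_b, cup, pump, canister, test_tray's own z axis and vertical above 0.3 rad).
It also fails if it takes over 35 s, if anything falls off the work surface, if the arm or the gripper's body presses on something with over 40 N, if the wrist force passes 120 N, or if a joint passes its speed limit or range.

## Working session

There is one attempt and no reset: what is moved stays moved. The work goes in short steps, Python scripts to look and compute and a tool call to move; the robot and the scene stay as the last step left them, time stands still between calls to the robot, and variables do not carry over. Pictures are saved under pics/ and viewed, at most 10 in all, crops included, and the job is handed in when it is done.

Besides the shell and the picture viewer there is one more tool, called as a command line: name --pt "numbers of a row" for each row, then --argument value for the rest. send_rows: Moves the arm, as the interface text tells. Its arguments: {"type":"object","properties":{"rows":{"type":"array","items":{"type":"array","items":{"type":"number"}}},"fingers":{"type":"number"},"force":{"type":"number"}},"required":["rows"]}

```bash
mkdir -p pics; python3 - <<'E'
from rig import r, grab_frame, camera_info, models
import cv2
for n in("scene","top"):
    cv2.imwrite(f"pics/{n}0.png",grab_frame(n)); c=camera_info(n); print(n,c)
    for q in("thumb_pad","bin","clamp"):
        print(q,[(d['p'],d['bbox']) for d in models.spot_in(n,q)[:2]])
o=r.get_obs();print(o['time_s'],o['eef_pos'],o['tool_rot'],o['width'])
E
```

```text
scene {'intrinsics': array([[603.9951025 ,   0.        , 321.47789007],
       [  0.        , 603.9951025 , 243.92885741],
       [  0.        ,   0.        ,   1.        ]]), 'xyz': array([ 1.11558987, -1.06096622,  0.96844191]), 'orientation': array([53.46133938,  1.36902207, 27.21552447])}
thumb_pad [(0.55, [314.4, 237.2, 326.5, 246.8]), (0.49, [320.3, 260.7, 368.1, 308.6])]
bin [(0.76, [311.6, 181.9, 365.7, 248.0])]
clamp [(0.94, [280.7, 216.0, 359.3, 306.7])]
top {'intrinsics': array([[473.34517664,   0.        , 327.38749067],
       [  0.        , 473.34517664, 237.21868301],
       [  0.        ,   0.        ,   1.        ]]), 'xyz': array([ 0.46764914, -0.04495769,  1.25110907]), 'orientation': array([  2.89456977,   1.12604666, -90.43728538])}
thumb_pad [(0.64, [309.1, 227.7, 328.5, 246.3]), (0.37, [241.1, 212.9, 290.2, 262.0])]
bin [(0.86, [239.7, 214.0, 288.9, 262.7])]
clamp [(0.92, [238.5, 221.6, 379.1, 259.7])]
0.4 [ 0.20356604 -0.59084562  0.23118251] [-1.79988392e+02  1.25068644e-03  1.90133511e+01] 0.9983814708123226
```

View pics/scene0.png

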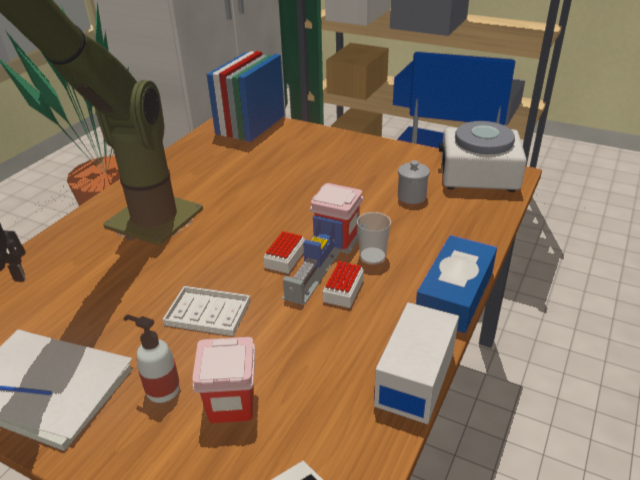

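View pics/top0.png

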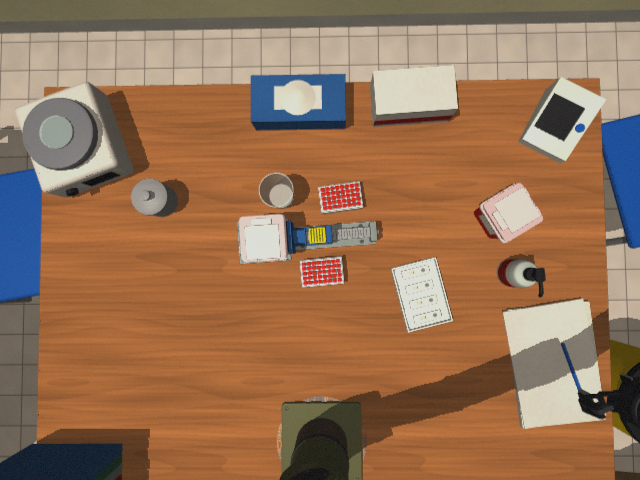

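The scene shows the clamp near the centre, with the pad at about (319,242) and the end stop at about (300,285). In the top view the bin is at (264,238), the yellow pad at (318,236) and the end stop at (376,231). The bar runs to the right in the image (world −y), tilted slightly up. I'll zoom in for accurate pixels.

```bash
cat > h.py <<'E'
import numpy as np, cv2
from scipy.spatial.transform import Rotation as R
from rig import camera_info
def ray(n,u,v):
    c=camera_info(n); d=np.linalg.inv(c['intrinsics'])@[u,v,1.]
    return c['xyz'],R.from_euler('xyz',c['orientation'],degrees=True).apply(d*[1,-1,-1])
def at(n,u,v,z):
    o,d=ray(n,u,v); return o+d*(z-o[2])/d[2]
def proj(n,p):
    c=camera_info(n); q=R.from_euler('xyz',c['orientation'],degrees=True).inv().apply(np.array(p)-c['xyz'])*[1,-1,-1]
    q=c['intrinsics']@q; return q[:2]/q[2]
E
python3 - <<'E'
import cv2,numpy as np
from h import *
t=cv2.imread("pics/top0.png"); s=cv2.imread("pics/scene0.png")
a=cv2.resize(t[200:270,285:385],(800,560),interpolation=cv2.INTER_CUBIC)
cv2.imwrite("pics/tc.png",a)
for n,im,b in(("top",t,(300,220,340,250)),("scene",s,(300,225,335,255))):
    x0,y0,x1,y1=b; h=cv2.cvtColor(im[y0:y1,x0:x1],cv2.COLOR_BGR2HSV)
    m=cv2.inRange(h,(20,120,90),(35,255,255)); p=cv2.findNonZero(m)
    (cx,cy),sz,an=cv2.minAreaRect(p); print(n,cx+x0,cy+y0,sz,an,at(n,cx+x0,cy+y0,.075))
E
```

```text
top 316.8088188171387 235.01470565795898 (15.032514572143555, 16.796533584594727) 85.60128784179688 [0.53302472 0.0040082  0.075     ]
scene 319.0487804412842 240.43902683258057 (14.367987632751465, 9.370426177978516) 38.65980911254883 [0.53280498 0.0122579  0.075     ]
```

View pics/tc.png

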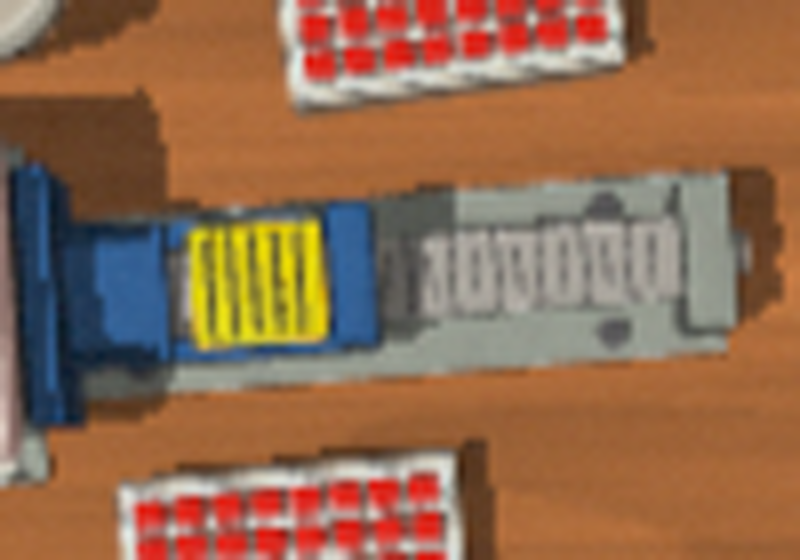

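In the crop the pad spans u 190–328 and v 222–346, and the wall lies to its right at u 328–378. The end stop face is at u≈684 and the base's lower edge runs (90,397)→(727,352). Next I'll compute the axis and the moves.

```bash
python3 - <<'E'
from h import *
f=lambda u,v,z: at("top",285+u/8-.5,200+v/8-.5,z)
a,b=f(90,397,.012),f(727,352,.012); d=b-a
c,e=f(725,172,.012),f(460,190,.012); d2=c-e
print(np.degrees(np.arctan2(d[1],d[0])),np.degrees(np.arctan2(d2[1],d2[0])))
pad=f(259,284,.075); stop=f(684,265,.064); wall=f(328,275,.096)
ax=d[:2]/np.linalg.norm(d[:2])
print(pad,stop,wall,(stop-pad)[:2]@ax,(wall-pad)[:2]@ax, np.cross(ax,(stop-pad)[:2]))
p=proj("scene",wall+[0,0,0]);print("wall top in scene",p, "pad", proj("scene",pad), "stop", proj("scene",stop))
E
```

```text
-86.42993536114993 -86.62940730462616
[0.53305996 0.00384307 0.075     ] [ 0.5384756  -0.12907659  0.064     ] [ 0.53446276 -0.01814656  0.096     ] 0.1329989423428511 0.022034302492449132 -0.0028716563575978214
wall top in scene [313.70999265 240.32454878] pad [317.58796605 242.26623854] stop [293.61001687 276.99965258]<stdin>:8: DeprecationWarning: Arrays of 2-dimensional vectors are deprecated. Use arrays of 3-dimensional vectors instead. (deprecated in NumPy 2.0)
```

send_rows --pt "0 0 -0.03 -8.28" --pt "0 0 -0.03 -8.28" --pt "0 0 0 -8.28" --pt "0 0 0 -8.28" --pt "0 0 0 -8.28" --pt "0 0 0 -8.28" --pt "0 0 0 -8.28" --pt "0 0 0 -8.28" --pt "0 0 0 -8.28" --fingers 0

```text
time_s: 1.3
eef_pos: [0.2034, -0.5909, 0.2913]
tool_rot: [-180.0, 0.0, 93.9]
contact_force: [-0.4, 0.1, -0.5]
width: -0.006
gripper_force: 0.0
```

send_rows --pt "0.0355 0.0228 0 0" --pt "0.0355 0.0228 0 0" --pt "0.0355 0.0228 0 0" --pt "0.0355 0.0228 0 0" --pt "0.0355 0.0228 0 0" --pt "0.0355 0.0228 0 0" --pt "0.0355 0.0228 0 0" --pt "0.0355 0.0228 0 0" --pt "0.0355 0.0228 0 0" --pt "0.0355 0.0228 0 0" --pt "0.0355 0.0228 0 0" --pt "0.0355 0.0228 0 0" --pt "0.0355 0.0228 0 0" --pt "0.0355 0.0228 0 0" --pt "0.0355 0.0228 0 0" --pt "0 0 0 0" --pt "0 0 0 0"

```text
time_s: 3.0
eef_pos: [0.5123, -0.0373, 0.2913]
tool_rot: [-180.0, 0.0, 93.7]
contact_force: [-0.4, -1.1, -0.4]
width: 0.001
gripper_force: 0.0
```

send_rows --pt "0.033 0.023 0 0" --pt "0 0 0.03 0" --pt "0 0 0.04 0" --pt "0 0 0.04 0" --pt "0 0 0.04 0" --pt "0 0 0.024 0" --pt "0 0 0 0" --pt "0 0 0 0"

```text
time_s: 3.8
eef_pos: [0.5331, -0.0052, 0.1177]
tool_rot: [-180.0, 0.0, 93.4]
contact_force: [-0.4, -0.1, 0.9]
width: 0.0
gripper_force: 0.0
```

```bash
python3 - <<'E'
from h import *
from rig import r, grab_frame
o=r.get_obs();print(o['eef_pos'],o['tool_rot'])
a=grab_frame("scene");b=grab_frame("top")
print(proj("scene",o['eef_pos']),proj("scene",[.533,.004,.076]))
a=cv2.resize(a[180:300,260:380],(600,600),interpolation=cv2.INTER_CUBIC)
cv2.imwrite("pics/s1.png",a)
E
```

```text
[ 0.53307269 -0.00524353  0.11769918] [-1.79985777e+02  4.24971671e-02  9.34336749e+01]
[315.38998695 230.19195047] [317.5845914 241.9037237]
```

View pics/s1.png

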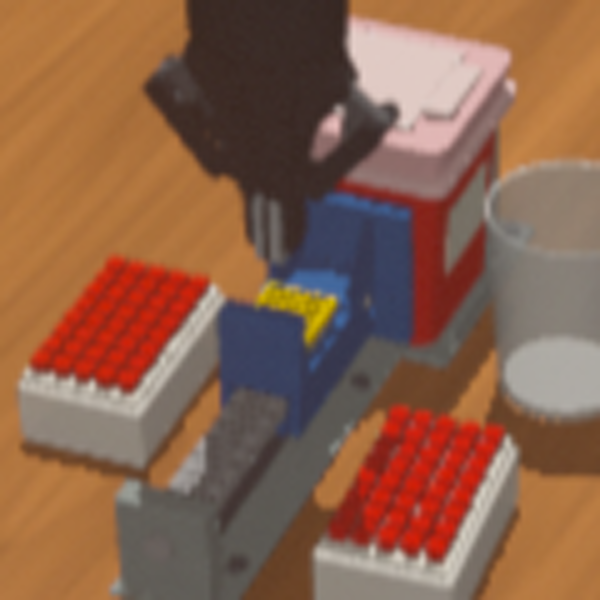

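The fingertips are at crop (272,255), above the pad end near the wall; the yellow pad is at about (290,305) and the wall top at about (265,310), as predicted. I'll shift 3 mm towards the pad's centre and descend.

send_rows --pt "0.003 0 0.015 0" --pt "0 0 0.012 0" --pt "0 0 0.008 0" --pt "0 0 0.004 0" --pt "0 0 0.002 0" --pt "0 0 0 0"

```text
time_s: 4.5
eef_pos: [0.533, -0.0011, 0.0763]
tool_rot: [180.0, 0.0, 93.5]
contact_force: [-0.2, 0.3, -0.7]
width: -0.002
gripper_force: 0.0
```

send_rows --pt "0 0 0.001 0" --pt "0 0 0.001 0" --pt "0 0 0.001 0" --pt "0 0 0.001 0" --pt "0 0 0 0" --pt "0 0 0 0"

```text
time_s: 5.1
eef_pos: [0.5332, -0.001, 0.0726]
tool_rot: [180.0, 0.0, 93.5]
contact_force: [-0.2, 0.3, 4.6]
width: -0.003
gripper_force: 2.7
```

send_rows --pt "0 0 0.001 0" --pt "0 0 0.001 0" --pt "0 0 0.001 0" --pt "0 0 0 0" --pt "0 0 0 0"

```text
time_s: 5.6
eef_pos: [0.5333, -0.001, 0.0699]
tool_rot: [179.9, 0.0, 93.5]
contact_force: [-2.1, -0.3, 8.3]
width: 0.001
gripper_force: 4.4
```

send_rows --pt "0 0 0.0007 0" --pt "0 0 0 0" --pt "-0.002 0 0 0" --pt "-0.002 0 0 0" --pt "-0.002 0 0 0" --pt "-0.002 0 0 0" --pt "-0.003 0 0 0" --pt "-0.003 0 0 0" --pt "-0.003 0 0 0" --pt "-0.003 0 0 0"

```text
time_s: 6.6
eef_pos: [0.5345, -0.019, 0.0698]
tool_rot: [179.9, -0.1, 93.6]
contact_force: [-2.2, 3.4, 13.3]
width: 0.004
gripper_force: 6.7
```

send_rows --pt "-0.004 0 0 0" --pt "-0.004 0 0 0" --pt "-0.004 0 0 0" --pt "-0.004 0 0 0" --pt "-0.004 0 0 0" --pt "-0.004 0 0 0" --pt "-0.004 0 0 0" --pt "-0.004 0 0 0" --pt "-0.004 0 0 0" --pt "-0.004 0 0 0" --pt "-0.004 0 0 0" --pt "-0.004 0 0 0" --pt "-0.004 0 0 0" --pt "-0.004 0 0 0" --pt "-0.004 0 0 0" --pt "-0.004 0 0 0" --pt "-0.004 0 0 0" --pt "-0.004 0 0 0"

```text
time_s: 8.4
eef_pos: [0.5393, -0.091, 0.0698]
tool_rot: [179.9, -0.1, 93.6]
contact_force: [-2.0, 3.3, 13.1]
width: 0.001
gripper_force: 6.4
```

send_rows --pt "-0.003 0 0 0" --pt "-0.003 0 0 0" --pt "-0.003 0 0 0" --pt "-0.002 0 0 0" --pt "-0.002 0 0 0" --pt "-0.001 0 0 0" --pt "0 0 0 0"

```text
time_s: 9.1
eef_pos: [0.5408, -0.1026, 0.0698]
tool_rot: [179.8, -0.3, 93.7]
contact_force: [-1.4, 6.6, 11.9]
width: 0.0
gripper_force: 5.6
```

send_rows --pt "-0.0015 0 0 0" --pt "-0.0015 0 0 0" --pt "0 0 0 0" --pt "0 0 0 0"

```text
time_s: 9.5
eef_pos: [0.541, -0.1039, 0.0698]
tool_rot: [179.8, -0.4, 93.8]
contact_force: [-1.9, 9.2, 11.0]
width: -0.003
gripper_force: 8.2
```

send_rows --pt "-0.002 0 0 0" --pt "-0.002 0 0 0" --pt "-0.002 0 0 0" --pt "0 0 0 0" --pt "0 0 0 0"

```text
time_s: 10.0
eef_pos: [0.541, -0.1039, 0.0698]
tool_rot: [179.7, -0.8, 94.0]
contact_force: [-4.6, 19.4, 11.8]
width: 0.002
gripper_force: 14.4
```

```bash
python3 - <<'E'
from h import *
from rig import grab_frame
a=grab_frame("scene")
cv2.imwrite("pics/s2.png",cv2.resize(a[200:320,260:380],(600,600),interpolation=cv2.INTER_CUBIC))
E
```

```text
(no output)
```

View pics/s2.png

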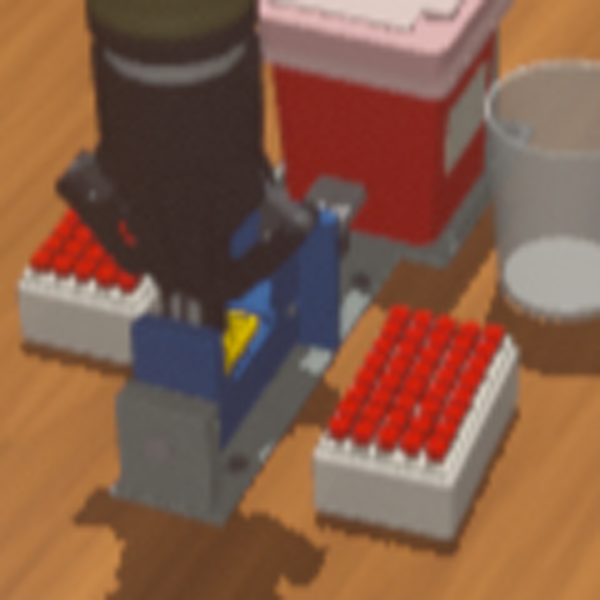

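The jaw is hard against the end stop: the blue wall at crop (175,350) meets the grey stop at (165,390), and 19 N of push no longer moves the tip. I'll relax the wind-up but keep a slight push, then lift straight up.

send_rows --pt "0.003 0 0 0" --pt "0.003 0 0 0" --pt "0.002 0 0 0" --pt "0 0 0 0" --pt "0 0 -0.002 0" --pt "0 0 -0.002 0" --pt "0 0 -0.002 0" --pt "0 0 -0.002 0" --pt "0 0 -0.002 0" --pt "0 0 -0.002 0"

```text
time_s: 11.05
eef_pos: [0.5393, -0.1041, 0.0799]
tool_rot: [180.0, -0.3, 93.7]
contact_force: [-0.1, 6.0, -4.3]
width: 0.003
gripper_force: 3.1
```

send_rows --pt "0.003 0 -0.005 0" --pt "0 0 -0.02 0" --pt "0 0 -0.04 0" --pt "0 0 -0.04 0" --pt "0 0 -0.04 0" --pt "0 0 -0.04 0" --pt "0 0 0 0" --pt "0 0 0 0" --pt "0 0 0 0"

```text
time_s: 11.95
eef_pos: [0.5383, -0.1053, 0.2645]
tool_rot: [-179.9, 0.0, 93.5]
contact_force: [0.5, 0.7, -1.1]
width: -0.002
gripper_force: 0.0
```

```bash
python3 - <<'E'
from h import *
from rig import grab_frame
a=grab_frame("scene")
cv2.imwrite("pics/s3.png",cv2.resize(a[170:320,250:400],(600,600),interpolation=cv2.INTER_CUBIC))
E
```

```text
(no output)
```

View pics/s3.png

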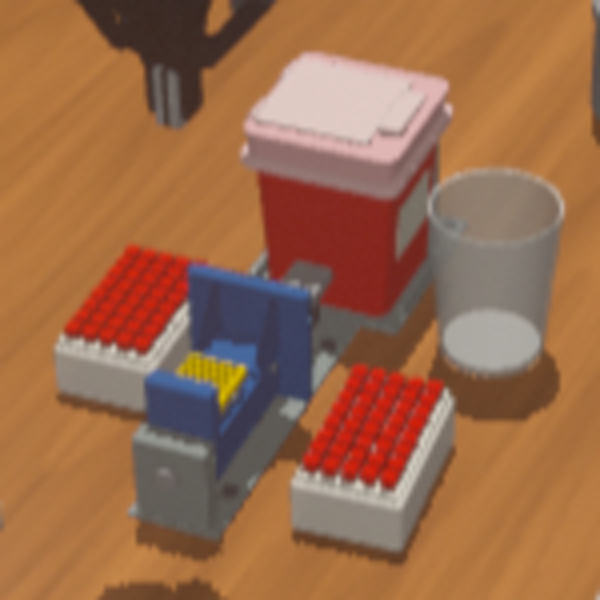

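The jaw sits against the end stop (wall at about (180,400), stop at (175,440)), the pad is up, the bin and racks haven't moved, and the gripper is clear above. Handing in.

```bash
python3 -c "
from rig import r
print(r.job_done())"
```

```text
the job is handed in; nothing more can be done
None
```

The clamp is open: the jaw is against the end stop with the thumb pad let go, the container and the things around the clamp look unmoved in the last picture, and the job was handed in at about 12 s (no verdict was returned).

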